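# Lock the diffuser's retaining ring with the two-pin wrench

### The arm

A 7-joint arm with a two-finger parallel gripper is mounted at the origin on the work surface. World frame = base frame: x ahead of the robot, y to its left, z up, the work surface at z = 0. Lengths are in m, angles in rad, forces in N, time in s.
With the tool pointing down it reaches from about 0.425 to 0.925 m from the base axis. Payload 6.8 kg.
Tool frame: the origin (TCP) lies at the very end of the fingers, on their centre line; the grasp point (between the pads) lies 19 mm behind it; z points along the fingers, y is the direction in which the jaws open and shut (so a half turn about z gives the same grasp; the last joint's range is limited). The gripper opens to 85 mm and grips with 20 to 120 N. Pads are 22 mm wide; open, the fingers measure 114 mm over their backs; the gripper's body (76 mm by 85 mm) begins 54 mm behind the grasp point. The pads swing forward as they close: fully open they stand 13 mm farther back than shut.
Start: joints at [-1.308, 0.477, 0.022, 1.555, -0.011, 1.109, -0.083], TCP at [0.245, 0.629, 0.231] pointing down, gripper open.
Joint ranges: [-2.96, 2.96], [-0.34, 2.1], [-1.41, 1.46], [0.24, 2.44], [-1.37, 4.51], [0.17, 1.92], [-2.96, 2.96]. Speed limits (rad/s): [2.39, 2.39, 3.14, 3.14, 3.14, 3.14, 3.14].

### API

Orientations are given as a unit quaternion [w, x, y, z].
In Python, from station import bot gives the robot as it stands.
- The arm moves only by the tool move_arm, never from a script. Its argument "commands" is text: rows parted by semicolons, each of 7 numbers parted by spaces: the opening, from 0 (shut) to 1 (fully open), then the shift along the tool's x, y, z in cm, then the turn, a rotation vector about the tool's x, y, z in degrees. In form: gripper tx ty tz rx ry rz; .... A call has 1 to 12 rows; each row shifts and turns the commanded pose from where the row before left it, along the tool's axes as they then stand; what a row does not reach is not made up. A row lasts 1/12 s, in which the tool goes at most 41.7 mm and 7.16 degrees, less where a joint would pass 70% of its speed; a pose out of reach is approached as far as the arm can. A call with a gripper value outside its range is refused whole. The fingers move at their own pace and stop on an object; "force" is the grip in N (left out, the last holds). Time passes only in rows, so rows that do not move let the fingers close. It gives the time, the measured TCP pose, the force and the opening at its end, in the units of the state.
- bot.get_obs(): the state, without advancing time (a new reading comes with each control period).
- bot.read_camera(name): name is "scene" or "top" or "wrist"; returns a dict with "img" (480x640x3 uint8, red, green, blue), "K" (3x3 intrinsics, pixels), "rvec" (rotation vector, rad) and "tvec" (3), from world to camera coordinates, as OpenCV has them; the wrist camera has in their place "hand_eye" (4x4, takes a point from camera to tool coordinates, whose origin is the TCP and whose axes are the flange's). Camera axes: x right, y down, z forward; pixel columns grow to the right and rows downward; lengths in m; the calibration is good to about 2 mm. A picture is of the moment at which its call begins: read the wrist's pose just before it. There is no depth.
- bot.hand_in(): hands the job in, once; it reports no verdict.
The state is a dict: "t": time; "q": joint angles; "joint_vel": joint speeds; "joint_torque": joint torques, N m; "eef_pos": TCP position; "tool_rot": TCP orientation; "contact_force": force on the tool from outside, world axes, zero at the start; "torque": the same for the moment, N m; "gripper_width": opening from 0.0 (shut) to 1.0 (fully open).
Only numpy, scipy, OpenCV 4.12 (cv2) and the standard library are available. Lean on these libraries where they do the work, as an engineer would, in place of code of your own. Each camera call takes 0.05 s, during which the arm holds its last target. There are 200 camera calls.

### The job

Close up the upturned scent diffuser base: take the pin wrench that fits its aluminium ring (the larger one), put both its pins fully into the two holes of the ring, and only then turn the ring clockwise, seen from above, until its two holes line up with the two screw heads on the wooden rim, where it stops. Let go and leave the wrench standing in the ring; leave the smaller wrench where it is.

Things in the scene. Friction and masses are not known exactly. Their poses are not given: they have to be found in the camera images.
- ring (a joint): The retaining ring's turn, rad: grows as the ring turns clockwise seen from above. 1.05 = locked, at the hard stop, holes in line with the two screw heads; it starts between 0 and 0.35 (0 is the other stop). It turns stiffly (about 0.12 N m) and stays where it is left.
- ring_mid (a point): Centre of the top face of the aluminium ring, 54 mm above the counter. Its x (either way) runs through the two holes and turns with the ring; z up. Ring 112 mm across, 16 mm thick, brass disc in its middle; the round holes are 22 mm wide, 16 mm deep, 36 mm either side of the centre. It lies in a fixed round wooden base, 140 mm across, rim 50 mm high with two dark screw heads opposite each other.
- large_wrench: Larger pin wrench, 0.17-0.31 kg: steel bar 96 x 22 x 12 mm; two pins, 10 mm thick, 72 mm apart, stand 12 mm down from it; on top an upright wooden handle blade 44 mm along the bar, 14 mm thick, from 24 to 69 mm above the pin tips. Its bar rests astride a fixed cork block 52 x 34 mm, 30 mm high. Origin midway between the pin tips; x along the bar, z up.
- small_wrench: Smaller pin wrench, does not fit: same build and handle, but bar 66 mm long and pins 44 mm apart. Its bar rests astride a fixed cork block 24 x 34 mm, 30 mm high. Origin midway between the pin tips; x along the bar, z up.
Mind the look-alikes: they are no part of the job. What is shaped like the large_wrench but blue is not meant.

How it is judged:
On the way, in this order (a step that is already met when the one before it is completed fails the run):
1. both pins of the larger wrench are in the ring's holes, the ring not yet turned (z of large_wrench in the frame of ring_mid below -0.007 m and horizontal distance between large_wrench and ring_mid below 0.015 m and angle between the x axis of large_wrench and the x axis of ring_mid, either way round below 0.35 rad and angle between large_wrench's own z axis and vertical below 0.17 rad and value of joint ring below 0.55 rad), for 0.2 s.
2. the ring has been turned clockwise to its stop with the pins engaged (z of large_wrench in the frame of ring_mid below -0.007 m and horizontal distance between large_wrench and ring_mid below 0.015 m and angle between the x axis of large_wrench and the x axis of ring_mid, either way round below 0.35 rad and angle between large_wrench's own z axis and vertical below 0.17 rad and value of joint ring above 0.85 rad), for 0.2 s.
At the end, for the whole second after the job is handed in: Ring within 0.2 rad of its locked stop; the larger wrench let go, at rest and upright (10 degrees) in it, pins at least 7 mm deep, its middle within 15 mm of the ring's and its bar within 20 degrees of the line of holes; the smaller wrench within 30 mm of its start (all of step 2 and linear speed of large_wrench below 0.02 m/s and distance of small_wrench from where it was at the start of the episode below 0.03 m); the robot touches nothing.
It fails at once if the ring is turned without the larger wrench's pins in its holes (value of joint ring above 0.55 rad and not (z of large_wrench in the frame of ring_mid below -0.007 m)).
It fails at once if the smaller wrench is moved by more than 30 mm (distance of small_wrench from where it was at the start of the episode above 0.03 m).
It also fails if it takes over 38 s, if anything falls off the work surface, if the arm or the gripper's body presses on something with over 40 N, if the wrist force passes 120 N, or if a joint passes its speed limit or range.

## Working session

There is one attempt and no reset: what is moved stays moved. The work goes in short steps, Python scripts to look and compute and a tool call to move; the robot and the scene stay as the last step left them, time stands still between calls to the robot, and variables do not carry over. Pictures are saved under pics/ and viewed, about 8 in all and at most 12, crops included, and the job is handed in when it is done.

Besides the shell and the picture viewer there is one more tool, called after "Call:" by a JSON object that holds its "op" and its "data", one argument or row to a line. move_arm: Moves the arm, as the interface text tells. Its arguments: {"type":"object","properties":{"commands":{"type":"string"},"force":{"type":"number"}},"required":["commands"]}

```bash
mkdir -p pics
cat > h.py <<'E'
import numpy as np, cv2
from station import bot
from scipy.spatial.transform import Rotation as R
def cam(name):
    o=bot.get_obs(); c=bot.read_camera(name)
    if name=="wrist":
        q=o["tool_rot"]; T=np.eye(4); T[:3,:3]=R.from_quat([q[1],q[2],q[3],q[0]]).as_matrix(); T[:3,3]=o["eef_pos"]
        M=T@np.array(c["hand_eye"]); c["Rwc"]=M[:3,:3]; c["o"]=M[:3,3]
    else:
        Rc=cv2.Rodrigues(np.array(c["rvec"],float))[0]; c["Rwc"]=Rc.T; c["o"]=-Rc.T@np.array(c["tvec"]).ravel()
    c["K"]=np.array(c["K"]); return c
def ray(c,u,v,z):
    d=c["Rwc"]@np.linalg.inv(c["K"])@np.array([u,v,1.]); return c["o"]+d*(z-c["o"][2])/d[2]
def proj(c,p):
    x=c["K"]@c["Rwc"].T@(np.array(p)-c["o"]); return x[:2]/x[2]
def save(c,name): cv2.imwrite("pics/"+name,cv2.cvtColor(c["img"],cv2.COLOR_RGB2BGR))
E
python3 - <<'E'
from h import *
o=bot.get_obs(); print({k:np.round(v,3) for k,v in o.items()})
for n in("top","scene"):
    c=cam(n); save(c,n+"0.png"); print(n,c["K"].tolist(),c["o"],c["Rwc"].round(2).tolist())
E
```

```text
{'t': np.float64(0.0), 'q': array([-1.308,  0.478,  0.022,  1.556, -0.012,  1.109, -0.083]), 'joint_vel': array([-0.   ,  0.001, -0.001, -0.001,  0.001, -0.   ,  0.002]), 'joint_torque': array([-0.0000e+00, -5.9645e+01,  1.6080e+00, -2.8119e+01,  1.2000e-02,
        9.0000e-03,  0.0000e+00]), 'eef_pos': array([0.244, 0.629, 0.23 ]), 'tool_rot': array([-0.   ,  0.184,  0.983, -0.001]), 'contact_force': array([-0.744,  0.432, -0.535]), 'torque': array([-0.032,  0.007,  0.01 ]), 'gripper_width': np.float64(1.0)}
top [[448.6960184298524, 0.0, 320.1661249832744], [0.0, 448.6960184298524, 240.8879258729959], [0.0, 0.0, 1.0]] [ 0.47719186 -0.0306597   1.01609836] [[-0.03, -1.0, 0.07], [-1.0, 0.03, -0.0], [0.0, -0.07, -1.0]]
scene [[598.2519587084411, 0.0, 321.3965256197493], [0.0, 598.2519587084411, 232.15951292115267], [0.0, 0.0, 1.0]] [ 0.93912294 -0.60290985  1.20376906] [[0.81, 0.49, -0.31], [0.58, -0.69, 0.43], [-0.0, -0.53, -0.85]]
```

View pics/top0.png

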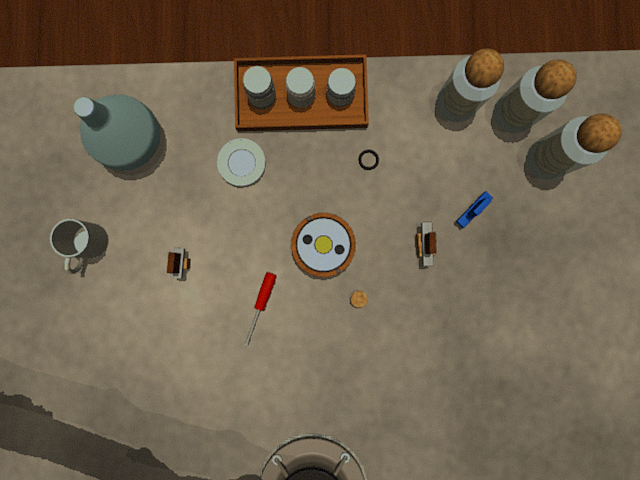

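View pics/scene0.png

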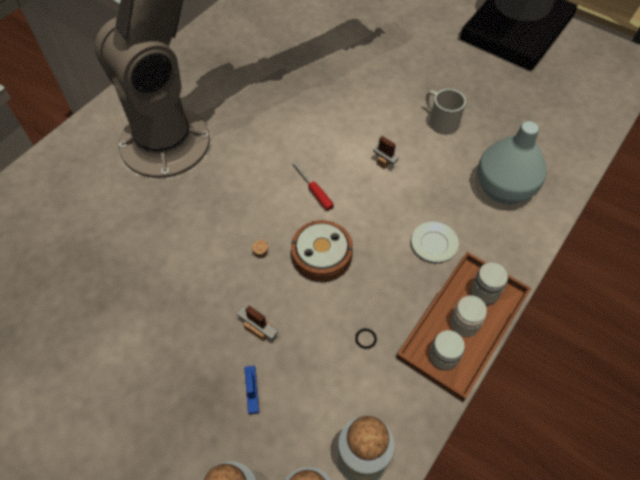

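The top view shows three wrench-like things:
- Grey at (427,244): bar about 44 px, or 96 mm, which fits the large wrench.
- Grey at (178,263): bar about 31 px, or 67 mm, which is the small wrench.
- Blue at (474,210): the look-alike.

The ring is at (323,245), with holes at about (307,240) and (340,250). I'll confirm in one enlarged crop.

Run:
```python
from h import *
im=cv2.imread("pics/top0.png"); sc=cv2.imread("pics/scene0.png")
f=lambda a,x,y,w=66,h=50:cv2.resize(a[y-h//2:y+h//2,x-w//2:x+w//2],(400,300),interpolation=cv2.INTER_CUBIC)
out=np.vstack([np.hstack([f(im,435,240),f(im,323,245,88,66)]),np.hstack([f(im,178,263),f(sc,257,322)])])
cv2.imwrite("pics/crop1.png",out)
```

```text
(no output)
```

View pics/crop1.png

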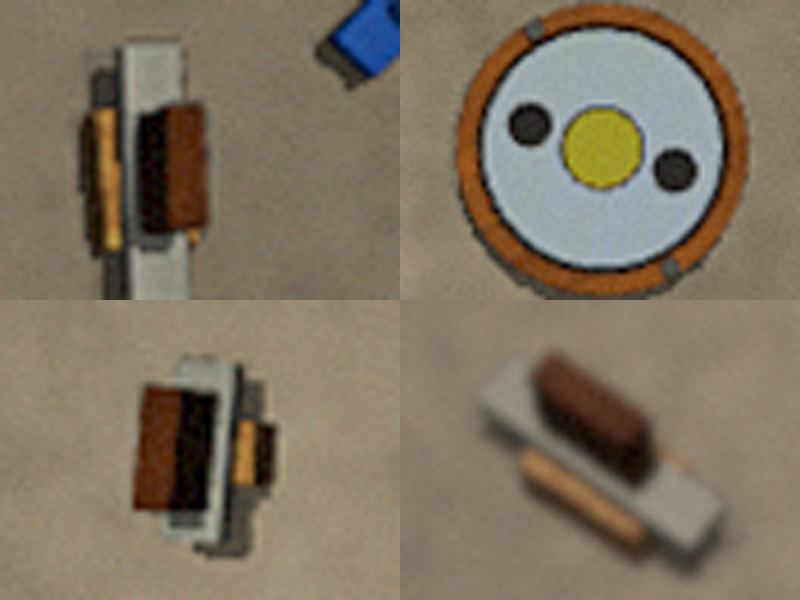

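The crop confirms it: the long bar at top left is the large wrench, and the blue one is not meant. The holes sit about 43° anticlockwise of the screws, so the turn is clockwise. Now I'll measure.

```bash
cat > meas.py <<'E'
from h import *
def blobs(c,m,box=None):
    m=m.astype(np.uint8)
    if box: k=np.zeros_like(m);k[box[1]:box[3],box[0]:box[2]]=1;m=m*k
    cs=cv2.findContours(m,cv2.RETR_EXTERNAL,cv2.CHAIN_APPROX_NONE)[0]
    return sorted(cs,key=cv2.contourArea,reverse=True)
def masks(img):
    h=cv2.cvtColor(img,cv2.COLOR_RGB2HSV).astype(int); H,S,V=h[...,0],h[...,1],h[...,2]
    return dict(yellow=(H>22)&(H<35)&(S>150)&(V>100), dark=(V<75)&(S<90), brown=(S>120)&((H<12)|(H>170))&(V<140)&(V>55), grey=(S<38)&(V>120)),h
def cen(m): M=cv2.moments(m); return np.array([M["m10"],M["m01"]])/M["m00"]
E
python3 - <<'E'
from meas import *
c=cam("top"); m,h=masks(c["img"])
for p in [(427,226),(424,244),(432,240),(323,245),(307,240),(418,240),(440,250)]: print(p,h[p[1],p[0]])
for k,box in [("yellow",(310,230,336,260)),("dark",(298,228,350,262)),("brown",(410,215,450,275)),("grey",(410,210,450,275))]:
    for b in blobs(c,m[k],box)[:3]:
        if cv2.contourArea(b)<10: continue
        z=dict(yellow=.054,dark=.054,brown=.087,grey=.042)[k]
        r=cv2.minAreaRect(b); w=np.array([ray(c,*q,z)[:2] for q in cv2.boxPoints(r)])
        print(k,cv2.contourArea(b),cen(b).round(1),ray(c,*cen(b),z).round(4),"rect c",w.mean(0).round(4),"sides",[(np.linalg.norm(w[i]-w[i+1]).round(4),np.degrees(np.arctan2(*(w[i+1]-w[i])[::-1])).round(1)) for i in(0,1)])
E
```

```text
(427, 226) [ 24  33 145]
(424, 244) [40 38 60]
(432, 240) [ 11 202  86]
(323, 245) [ 28 177 161]
(307, 240) [20 34 45]
(418, 240) [ 15 176 100]
(440, 250) [ 19  60 120]
yellow 204.0 [323.  244.2] [ 0.5359 -0.0408  0.054 ] rect c [ 0.5363 -0.0407] sides [(np.float64(0.0344), np.float64(-91.7)), (np.float64(0.0344), np.float64(178.2))]
dark 52.0 [307.  238.8] [ 0.5483 -0.0067  0.054 ] rect c [ 0.548  -0.0066] sides [(np.float64(0.0172), np.float64(-91.7)), (np.float64(0.0172), np.float64(178.4))]
dark 50.0 [338.8 248.9] [ 0.5248 -0.0742  0.054 ] rect c [ 0.5245 -0.0747] sides [(np.float64(0.0172), np.float64(-91.7)), (np.float64(0.0172), np.float64(178.1))]
brown 16.5 [432.9 236.4] [ 0.5433 -0.2691  0.087 ] rect c [ 0.5421 -0.2682] sides [(np.float64(0.0104), np.float64(-91.7)), (np.float64(0.0167), np.float64(177.3))]
grey 74.5 [426.8 227.1] [ 0.5672 -0.2682  0.042 ] rect c [ 0.5576 -0.2683] sides [(np.float64(0.0175), np.float64(-91.7)), (np.float64(0.0416), np.float64(177.3))]
grey 63.0 [428.1 260.2] [ 0.495  -0.2679  0.042 ] rect c [ 0.4966 -0.2677] sides [(np.float64(0.0174), np.float64(-91.7)), (np.float64(0.0239), np.float64(177.3))]
```

Ring centre is about (0.536, −0.041) with the hole line at 71°. The wrench is near (0.531, −0.268) with its bar at about −3°. I'll approach via a waypoint, keeping clear of the mug and bottle.

Call:
{"op": "move_arm", "data": {
  "commands": "1 -2.8 -1.8 -0.5 0 0 0;1 -2.8 -1.8 -0.5 0 0 0;1 -2.8 -1.8 -0.5 0 0 0;1 -2.8 -1.8 -0.5 0 0 0;1 -2.8 -1.8 -0.5 0 0 0;1 -2.8 -1.8 -0.5 0 0 0;1 -2.8 -1.8 -0.5 0 0 0;1 -2.8 -1.8 -0.5 0 0 0;1 -2.8 -1.8 -0.5 0 0 0;1 -2.8 -1.8 -0.5 0 0 0;1 -2.8 -1.8 0 0 0 0;1 -2.8 -1.8 0 0 0 0"
}}

```text
t: 1.15
eef_pos: [0.4802, 0.3046, 0.2816]
tool_rot: [0.0, 0.184, 0.983, 0.0]
contact_force: [0.4, -0.3, -0.3]
gripper_width: 0.996
```

```bash
cat > go.py <<'E'
from h import *
import sys
# go.py x y z yaw(x_tool angle deg): remaining shift in tool axes (cm) and turn about tool z (deg)
o=bot.get_obs(); q=o["tool_rot"]; Rt=R.from_quat([q[1],q[2],q[3],q[0]]).as_matrix()
x,y,z,yaw=map(float,sys.argv[1:5]); a=np.radians(yaw)
T=np.array([[np.cos(a),np.sin(a),0],[np.sin(a),-np.cos(a),0],[0,0,-1]])
print("t",o["t"].round(2),"pos",o["eef_pos"].round(4),"yaw",np.degrees(np.arctan2(Rt[1,0],Rt[0,0])).round(2),"F",o["contact_force"].round(1),"M",o["torque"].round(2),"grip",o["gripper_width"].round(3),"q",o["q"].round(2))
print("shift cm",(100*Rt.T@(np.array([x,y,z])-o["eef_pos"])).round(2),"turn deg",np.degrees(R.from_matrix(Rt.T@T).as_rotvec()).round(2))
E
python3 go.py 0.52 -0.268 0.25 -2.7
```

```text
Traceback (most recent call last):
  File "go.py", line 7, in <module>
    print("t",o["t"].round(2),"pos",o["eef_pos"].round(4),"yaw",np.degrees(np.arctan2(Rt[1,0],Rt[0,0])).round(2),"F",o["contact_force"].round(1),"M",o["torque"].round(2),"grip",o["gripper_width"].round(3),"q",o["q"].round(2))
              ^^^^^^^^^^^^
AttributeError: 'float' object has no attribute 'round'
```

Call:
{"op": "move_arm", "data": {
  "commands": "1 -1.6 -3.5 0 0 0 0;1 -1.6 -3.5 0 0 0 0;1 -1.6 -3.5 0 0 0 0;1 -1.6 -3.5 0 0 0 0;1 -1.6 -3.5 0 0 0 0;1 -1.6 -3.5 0 0 0 0;1 -1.6 -3.5 0 0 0 0;1 -1.6 -3.5 0 0 0 0;1 -1.6 -3.5 0 0 0 0;1 -1.6 -3.5 0 0 0 0;1 -1.6 -3.5 0 0 0 0;1 -1.6 -3.5 0 0 0 0"
}}

```text
t: 2.15
eef_pos: [0.5058, -0.1567, 0.2813]
tool_rot: [0.0, 0.184, 0.983, 0.0]
contact_force: [1.1, -0.5, -0.3]
gripper_width: 1.001
```

Call:
{"op": "move_arm", "data": {
  "commands": "1 0 0 0 0 0 7;1 0 0 0 0 0 7;1 0 0 0 0 0 7;1 0 0 0 0 0 7;1 0 0 0 0 0 7;1 0 0 0 0 0 7;1 0 0 0 0 0 7;1 0 0 0 0 0 7;1 0 0 0 0 0 7;1 0 0 0 0 0 7;1 0 0 0 0 0 7;1 0 0 0 0 0 7"
}}

```text
t: 3.15
eef_pos: [0.506, -0.1548, 0.2811]
tool_rot: [-0.0, 0.796, 0.605, -0.0]
contact_force: [0.1, -0.3, -0.2]
gripper_width: 1.003
```

Call:
{"op": "move_arm", "data": {
  "commands": "1 0 0 0 0 0 7;1 0 0 0 0 0 7;1 0 0 0 0 0 7;1 0 0 0 0 0 7;1 0 0 0 0 0 7;1 0 0 0 0 0 7;1 0 0 0 0 0 7;1 0 0 0 0 0 7;1 0 0 0 0 0 7;1 0 0 0 0 0 7;1 0 0 0 0 0 7"
}}

```text
t: 4.07
eef_pos: [0.506, -0.1549, 0.2811]
tool_rot: [-0.0, 1.0, -0.023, -0.0]
contact_force: [-0.4, 1.1, 0.1]
gripper_width: 1.002
```

```bash
sed -i 's/o\["t"\].round(2)/round(float(o["t"]),2)/; s/o\["\(eef_pos\|contact_force\|torque\|gripper_width\|q\)"\].round/np.array(o["\1"]).round/g' go.py; python3 go.py 0.53 -0.268 0.25 -2.7
python3 - <<'E'
from h import *
c=cam("wrist"); save(c,"w1.png"); print(c["o"],c["Rwc"].round(2).tolist(), [proj(c,p).round(0) for p in [(.53,-.268,.042),(.536,-.041,.054)]])
E
```

```text
t 4.07 pos [ 0.506  -0.1549  0.2811] yaw -2.59 F [-0.4  1.1  0.1] M [-0.   -0.02  0.04] grip 1.002 q [-0.61  0.26  0.96  1.89 -0.24  1.11 -1.17]
shift cm [ 2.91 11.2   3.11] turn deg [-0.01  0.02  0.11]
[ 0.57144871 -0.1582572   0.42399785] [[-0.04, -0.96, -0.26], [-1.0, 0.04, 0.01], [0.0, 0.26, -0.97]] [array([434., 175.]), array([206., 180.])]
```

View pics/w1.png

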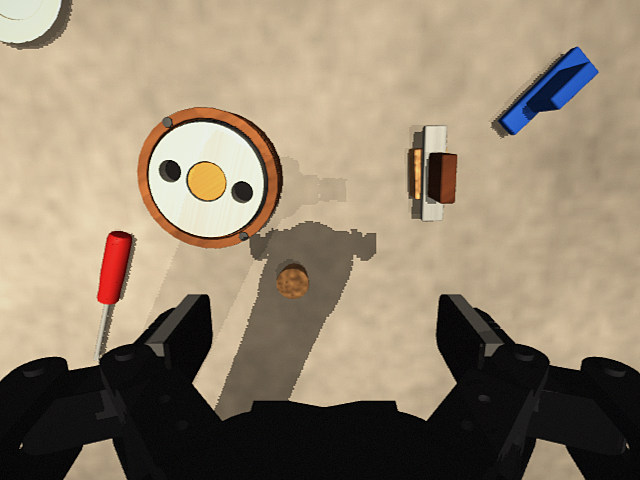

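The wrist view shows the ring at (207,181) with holes at (170,170) and (242,192), screws at (167,122) and (243,237), and the wrench bar centred near (434,173). I'll measure from this view.

Run:
```python
from meas import *
c=cam("wrist"); m,h=masks(c["img"])
H,S,V=h[...,0],h[...,1],h[...,2]
for p in [(435,140),(447,180),(434,180),(207,181),(170,170),(400,150),(430,215)]: print(p,h[p[1],p[0]])
m["grey"]=(S<45)&(V>120); m["brown"]=(S>120)&((H<11)|(H>170))&(V<140)&(V>85)
for k,box in [("yellow",(180,150,235,210)),("dark",(155,150,260,210)),("brown",(410,115,475,230)),("grey",(410,115,475,230))]:
    for b in blobs(c,m[k],box)[:2]:
        if cv2.contourArea(b)<80: continue
        z=dict(yellow=.054,dark=.054,brown=.087,grey=.042)[k]
        r=cv2.minAreaRect(b); w=np.array([ray(c,*q,z)[:2] for q in cv2.boxPoints(r)])
        x0,y0,ww,hh=cv2.boundingRect(b)
        print(k,cv2.contourArea(b),(x0,y0,ww,hh),"cen",cen(b).round(1),ray(c,*cen(b),z).round(4),"rect c",w.mean(0).round(4),"sides",[(np.linalg.norm(w[i]-w[i+1]).round(4),np.degrees(np.arctan2(*(w[i+1]-w[i])[::-1])).round(1)) for i in(0,1)])
for s in [(167,122),(243,237)]: print("screw",ray(c,*s,.05))
```

```text
(435, 140) [ 23  36 214]
(447, 180) [ 10 189 123]
(434, 180) [ 10 208  27]
(207, 181) [ 19 171 234]
(170, 170) [24 38 34]
(400, 150) [ 18  64 196]
(430, 215) [ 23  37 208]
dark 271.0 (159, 161, 22, 21) cen [169.9 170.8] [ 0.5479 -0.0075  0.054 ] rect c [ 0.5476 -0.007 ] sides [(np.float64(0.0203), np.float64(-92.9)), (np.float64(0.0193), np.float64(171.4))]
dark 269.5 (232, 182, 21, 20) cen [242.  191.3] [ 0.5244 -0.0754  0.054 ] rect c [ 0.5241 -0.0753] sides [(np.float64(0.0196), np.float64(-92.9)), (np.float64(0.0188), np.float64(174.2))]
brown 598.5 (441, 154, 16, 49) cen [448.2 177.6] [ 0.5313 -0.2675  0.087 ] rect c [ 0.5306 -0.2674] sides [(np.float64(0.0428), np.float64(-0.9)), (np.float64(0.0124), np.float64(-95.5))]
grey 926.5 (423, 124, 24, 96) cen [433.1 166.2] [ 0.5382 -0.2666  0.042 ] rect c [ 0.5312 -0.2679] sides [(np.float64(0.095), np.float64(-0.3)), (np.float64(0.0214), np.float64(-94.2))]
screw [ 0.59331593 -0.01025864  0.05      ]
screw [ 0.47681827 -0.07040283  0.05      ]
```

```bash
python3 - <<'E'
from meas import *
im=cv2.cvtColor(cv2.imread("pics/w1.png"),cv2.COLOR_BGR2HSV).astype(int)
c=cam("wrist"); g=(im[...,1]<45)&(im[...,2]>150)
P=[]
for v in list(range(128,151))+list(range(206,218)):
    u=np.flatnonzero(g[v,415:465])+415
    P.append(ray(c,(u.min()+u.max())/2,v,.042)[:2])
vx,vy,x,y=cv2.fitLine(np.array(P,np.float32),cv2.DIST_HUBER,0,.01,.01).ravel()
print("yaw",np.degrees(np.arctan(vy/vx)),"y at .531",y+(.531-x)*vy/vx, P[0],P[-1])
E
python3 go.py 0.531 -0.2677 0.15 -2.0
```

```text
yaw 0.036814813 y at .531 -0.26739392 [ 0.57613201 -0.26778443] [ 0.48741012 -0.26754169]
t 4.22 pos [ 0.5061 -0.1548  0.2811] yaw -2.06 F [ 0.1 -1.5  0.4] M [ 0.01 -0.01  0.01] grip 1.0 q [-0.61  0.26  0.96  1.89 -0.24  1.11 -1.16]
shift cm [ 2.9  11.19 13.11] turn deg [ 0.01  0.03 -0.06]
```

Call:
{"op": "move_arm", "data": {
  "commands": "0.6 0 0 0 0 0 -2;0.6 0.7 2.9 2.4 0 0 0;0.6 0.7 2.9 2.4 0 0 0;0.6 0.7 2.9 2.4 0 0 0;0.6 0.4 2.5 2.4 0 0 0;0.6 0 0 2 0 0 0;0.6 0 0 1.5 0 0 0;0.6 0 0 0 0 0 0;0.6 0 0 0 0 0 0"
}}

```text
t: 4.97
eef_pos: [0.5303, -0.2669, 0.1498]
tool_rot: [-0.0, 1.0, -0.001, -0.001]
contact_force: [0.2, -0.3, -0.1]
gripper_width: 0.601
```

```bash
python3 go.py 0.531 -0.2675 0.05 0
python3 - <<'E'
from h import *
c=cam("wrist"); save(c,"w2.png"); print(proj(c,(.531,-.2675,.087)))
E
```

```text
t 4.97 pos [ 0.5303 -0.2669  0.1498] yaw -0.12 F [ 0.2 -0.3 -0.1] M [-0.01  0.04  0.04] grip 0.601 q [-0.22  0.55  0.8   1.87 -0.49  0.93 -0.76]
shift cm [0.09 0.06 9.98] turn deg [-0.04  0.09 -0.12]
[323.97624205 254.24065146]
```

View pics/w2.png

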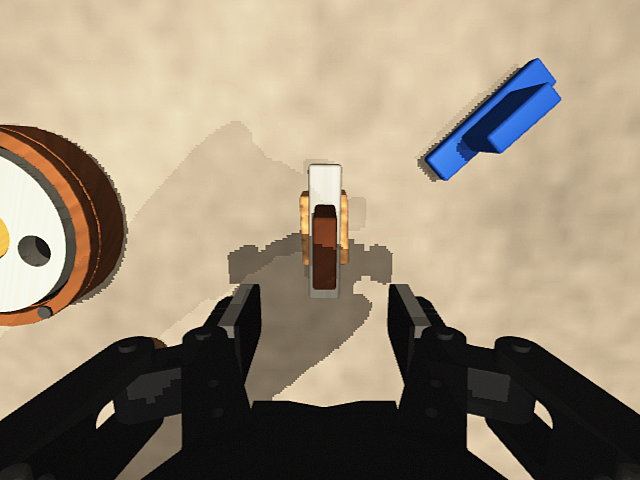

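The handle top is centred at (325,253) against a predicted (324,254), and the bar runs parallel to the fingers. I'll descend and grip.

Call:
{"op": "move_arm", "data": {
  "commands": "0.6 0.1 0.05 2.5 0 0 0;0.6 0 0 2.5 0 0 0;0.6 0 0 2.5 0 0 0;0.6 0 0 1.5 0 0 0;0.6 0 0 1 0 0 0;0.4 0 0 0 0 0 0;0.2 0 0 0 0 0 0;0 0 0 0 0 0 0;0 0 0 0 0 0 0;0 0 0 0 0 0 0;0 0 0 0 0 0 0;0 0 0 0 0 0 0",
  "force": 60
}}

```text
t: 6.02
eef_pos: [0.5329, -0.2681, 0.0519]
tool_rot: [0.0, 1.0, -0.002, 0.001]
contact_force: [-0.4, 0.2, 7.3]
gripper_width: 0.159
```

```bash
python3 go.py 0.531 -0.2675 0.13 0
```

```text
t 6.02 pos [ 0.5329 -0.2681  0.0519] yaw -0.23 F [-0.4  0.2  7.3] M [0.15 0.11 0.02] grip 0.159 q [-0.13  0.68  0.68  1.92 -0.62  0.76 -0.67]
shift cm [-0.17 -0.05 -7.81] turn deg [ 0.03 -0.15 -0.23]
```

Call:
{"op": "move_arm", "data": {
  "commands": "0 0 0 -1 0 0 0;0 0 0 -2 0 0 0;0 0 0 -2.5 0 0 0;0 0 0 -2.5 0 0 0;0 0.1 -3.2 0 0 0 0;0 0.1 -3.2 0 0 0 0;0 0.1 -3.2 0 0 0 0;0 0.1 -3.2 0 0 0 0;0 0.1 -3.2 0 0 0 0;0 0.1 -3.2 0 0 0 0;0 0 -3.2 0 0 0 0;0 0 0 0 0 0 0"
}}

```text
t: 7.02
eef_pos: [0.5387, -0.0353, 0.1299]
tool_rot: [-0.002, 1.0, 0.003, -0.001]
contact_force: [0.1, 0.7, -3.1]
gripper_width: 0.154
```

Call:
{"op": "move_arm", "data": {
  "commands": "0 0 0 0 0 0 -7.1;0 0 0 0 0 0 -7.1;0 0 0 0 0 0 -7.1;0 0 0 0 0 0 -7.1;0 0 0 0 0 0 -7.1;0 0 0 0 0 0 -7.1;0 0 0 0 0 0 -7.1;0 0 0 0 0 0 -7.1;0 0 0 0 0 0 -7.1;0 0 0 0 0 0 -7.1;0 0 0 0 0 0 0;0 0 0 0 0 0 0"
}}

```text
t: 8.02
eef_pos: [0.5385, -0.0441, 0.1307]
tool_rot: [-0.0, 0.817, 0.577, 0.0]
contact_force: [-0.7, -0.6, -3.7]
gripper_width: 0.156
```

```bash
python3 go.py 0.5362 -0.0414 0.13 70.9
python3 - <<'E'
from h import *
c=cam("wrist"); save(c,"w3.png"); c2=cam("scene"); 
a=c["img"]; b=c2["img"][190:300,250:396]
b=cv2.resize(b,(480*146//110//1,480)); 
cv2.imwrite("pics/w3b.png",cv2.resize(cv2.cvtColor(np.hstack([a,b]),cv2.COLOR_RGB2BGR),(800,300)))
E
```

```text
t 8.02 pos [ 0.5385 -0.0441  0.1307] yaw 70.51 F [-0.7 -0.6 -3.7] M [ 0.01 -0.01  0.02] grip 0.156 q [-0.43  0.41  0.5   2.   -0.27  0.79 -0.11]
shift cm [ 0.18 -0.3   0.07] turn deg [-0.   -0.01 -0.39]
```

View pics/w3.png

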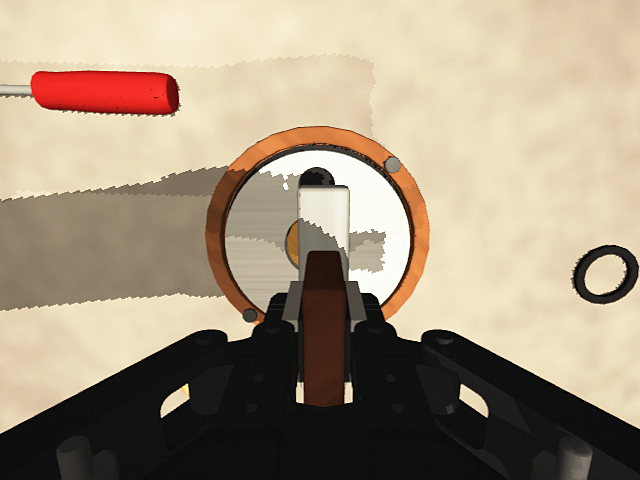

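Run:
```python
from h import *
o=bot.get_obs(); q=o["tool_rot"]; Rt=R.from_quat([q[1],q[2],q[3],q[0]]).as_matrix(); p=np.array(o["eef_pos"])
c=cam("wrist"); hsv=cv2.cvtColor(c["img"],cv2.COLOR_RGB2HSV).astype(int)
ht=p[2]-.0099
for u,v in [(300,188),(348,188),(324,186),(299,250),(348,250)]: print((u,v),"tool mm",(1000*Rt.T@(ray(c,u,v,ht)-p)).round(1))
print("handle top end", (1000*Rt.T@(ray(c,322,252,ht+.045)-p)).round(1))
# far hole visible edge
for u,v in [(316,167),(301,180),(333,180)]: print("hole edge",ray(c,u,v,.054).round(4))
d=np.radians(70.9); print("hole ctr",.5362+.036*np.cos(d),-.0414+.036*np.sin(d))
# screws
for u,v in [(392,165),(250,315)]: print("screw",ray(c,u,v,.05).round(4))
```

```text
(300, 188) tool mm [45.1 -9.5  9.9]
(348, 188) tool mm [45.2 10.   9.9]
(324, 186) tool mm [46.   0.3  9.9]
(299, 250) tool mm [ 18.8 -10.3   9.9]
(348, 250) tool mm [18.8 10.5  9.9]
handle top end [ 31.8  -0.3 -35.1]
hole edge [0.5507 0.0035 0.054 ]
hole edge [ 0.5399 -0.0007  0.054 ]
hole edge [ 0.5575 -0.0068  0.054 ]
hole ctr 0.5479798443632478 -0.0073818391623288945
screw [ 0.5928 -0.0105  0.05  ]
screw [ 0.4778 -0.072   0.05  ]
```

The wrench hangs straight in the fingers, its centre 2 mm behind the TCP along tool x. I'll align it and lower it into the holes.

Call:
{"op": "move_arm", "data": {
  "commands": "0 0.4 -0.3 0 0 0 -0.4;0 0 0 1.5 0 0 0;0 0 0 1.5 0 0 0;0 0 0 0 0 0 0;0 0 0 0.5 0 0 0;0 0 0 0.5 0 0 0;0 0 0 0.5 0 0 0;0 0 0 0.5 0 0 0;0 0 0 0.4 0 0 0;0 0 0 0 0 0 0;0 0 0 0 0 0 0"
}}

```text
t: 9.08
eef_pos: [0.5373, -0.039, 0.0762]
tool_rot: [0.0, 0.813, 0.582, 0.0]
contact_force: [-0.3, -0.9, -2.5]
gripper_width: 0.155
```

```bash
python3 go.py 0.5369 -0.0393 0.0765 70.9;  python3 - <<'E'
from h import *
c=cam("wrist"); save(c,"w4.png")
E
```

```text
t 9.08 pos [ 0.5373 -0.039   0.0762] yaw 71.14 F [-0.3 -0.9 -2.5] M [-0.02 -0.01 -0.03] grip 0.155 q [-0.39  0.5   0.45  2.03 -0.33  0.68 -0.06]
shift cm [-0.04 -0.02 -0.03] turn deg [0.   0.   0.24]
```

View pics/w4.png

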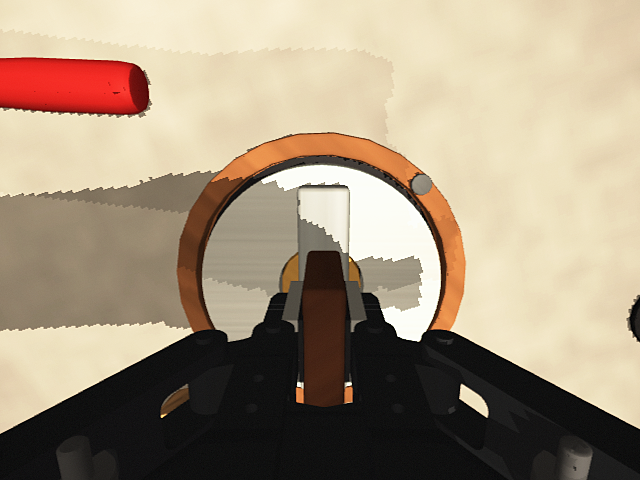

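The bar lies flat on the ring and the tool sees no upward force, so the pins are about 11.7 mm deep. The pins have about 9.5° of slack in the holes, so I expect the stop near a tool yaw of 18°. Turning clockwise.

Call:
{"op": "move_arm", "data": {
  "commands": "0 0 0 0 0 0 4;0 0 0 0 0 0 5;0 0 0 0 0 0 5;0 0 0 0 0 0 5;0 0 0 0 0 0 5;0 0 0 0 0 0 5;0 0 0 0 0 0 5;0 0 0 0 0 0 5;0 0 0 0 0 0 5;0 0 0 0 0 0 3;0 0 0 0 0 0 0;0 0 0 0 0 0 0",
  "force": 80
}}

```text
t: 10.13
eef_pos: [0.5373, -0.0391, 0.0763]
tool_rot: [0.0, 0.978, 0.21, 0.0]
contact_force: [0.3, -2.0, -3.3]
gripper_width: 0.149
```

```bash
python3 go.py 0.5369 -0.0393 0.0765 18
```

```text
t 10.13 pos [ 0.5373 -0.0391  0.0763] yaw 24.25 F [ 0.3 -2.  -3.3] M [-0.46 -0.16  0.12] grip 0.149 q [-0.55  0.55  0.66  2.04 -0.51  0.72 -0.71]
shift cm [-0.05 -0.   -0.02] turn deg [ 0.04 -0.    6.25]
```

Call:
{"op": "move_arm", "data": {
  "commands": "0 0 0 0 0 0 2;0 0 0 0 0 0 2;0 0 0 0 0 0 1;0 0 0 0 0 0 0;0 0 0 0 0 0 0"
}}

```text
t: 10.55
eef_pos: [0.5374, -0.0392, 0.0764]
tool_rot: [0.0, 0.986, 0.167, 0.0]
contact_force: [-0.2, -2.2, -2.9]
gripper_width: 0.15
```

```bash
python3 go.py 0.5369 -0.0393 0.0765 18
```

```text
t 10.55 pos [ 0.5374 -0.0392  0.0764] yaw 19.23 F [-0.2 -2.2 -2.9] M [-0.73 -0.25  0.08] grip 0.15 q [-0.57  0.56  0.69  2.04 -0.53  0.72 -0.78]
shift cm [-0.05 -0.   -0.01] turn deg [ 0.03 -0.02  1.23]
```

Call:
{"op": "move_arm", "data": {
  "commands": "0 0 0 0 0 0 1.5;0 0 0 0 0 0 1.5;0 0 0 0 0 0 0;0 0 0 0 0 0 0"
}}

```text
t: 10.88
eef_pos: [0.5374, -0.0395, 0.0764]
tool_rot: [0.001, 0.99, 0.142, -0.0]
contact_force: [1.7, -5.8, -3.7]
gripper_width: 0.15
```

```bash
python3 go.py 0.5369 -0.0393 0.0765 18
python3 - <<'E'
from h import *
c=cam("wrist"); save(c,"w5.png")
E
```

```text
t 10.88 pos [ 0.5374 -0.0395  0.0764] yaw 16.33 F [ 1.7 -5.8 -3.7] M [-1.29 -0.24  1.34] grip 0.15 q [-0.58  0.56  0.7   2.04 -0.54  0.73 -0.82]
shift cm [-0.04 -0.04 -0.01] turn deg [ 0.11  0.02 -1.67]
```

View pics/w5.png

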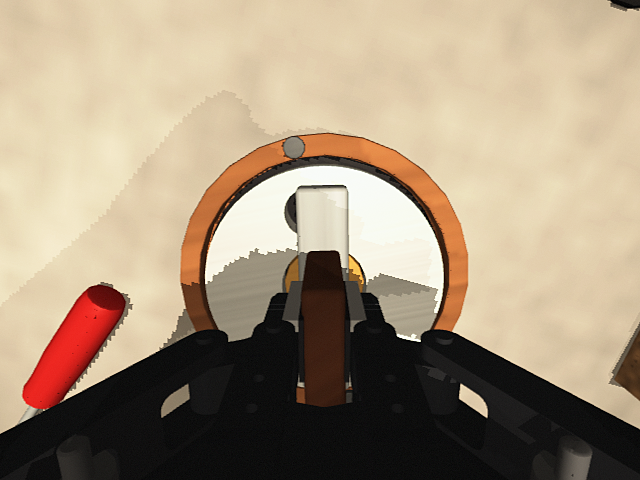

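The moment jumped to 1.3 N m at a yaw of about 17°, so the ring is on the hard stop. The hole's edge shows at (291,213), in line with the screw at (293,147). I'll back off through the slack to relieve the pins, then release and rise.

Call:
{"op": "move_arm", "data": {
  "commands": "0 0 0 0 0 0 -4;0 0 0 0 0 0 -4;0 0 0 0 0 0 0;0 0 0 0 0 0 0;0.25 0 0 0 0 0 0;0.4 0 0 0 0 0 0;0.5 0 0 0 0 0 0;0.6 0 0 0 0 0 0;0.6 0 0 0 0 0 0;0.6 0 0 0 0 0 0"
}}

```text
t: 11.77
eef_pos: [0.5373, -0.0388, 0.0763]
tool_rot: [-0.0, 0.978, 0.209, 0.0]
contact_force: [0.2, 0.1, 0.6]
gripper_width: 0.599
```

```bash
python3 go.py 0.5369 -0.0393 0.25 18
```

```text
t 11.77 pos [ 0.5373 -0.0388  0.0763] yaw 24.14 F [0.2 0.1 0.6] M [-0.08  0.04  0.01] grip 0.599 q [-0.55  0.55  0.66  2.04 -0.51  0.72 -0.71]
shift cm [ -0.05   0.03 -17.37] turn deg [-0.   -0.01  6.14]
```

Free of contact. I'll rise straight up, then step back a little to see everything.

Call:
{"op": "move_arm", "data": {
  "commands": "0.6 0 0 -1.5 0 0 0;0.6 0 0 -2.5 0 0 0;0.6 0 0 -3 0 0 0;0.6 0 0 -3 0 0 0;0.6 0 0 -3 0 0 0;0.6 0 0 -3 0 0 0;0.6 0 0 -1.5 0 0 0;0.6 -2 0 0 0 0 0;0.6 -2 0 0 0 0 0;0.6 -1 0 0 0 0 0;0.6 0 0 0 0 0 0;0.6 0 0 0 0 0 0"
}}

```text
t: 12.77
eef_pos: [0.4918, -0.0589, 0.2514]
tool_rot: [-0.0, 0.978, 0.209, 0.0]
contact_force: [0.3, 0.5, 0.1]
gripper_width: 0.599
```

Run:
```python
from h import *
c=cam("wrist"); save(c,"w6.png")
s=cam("top"); save(s,"top6.png")
a=cv2.resize(cv2.imread("pics/w6.png")[60:420],(640,360)); b=cv2.imread("pics/top6.png")
t=cv2.resize(b[210:300,150:250],(267,240))
e=cv2.resize(b[210:300,280:380],(267,240))
cv2.imwrite("pics/end.png",np.vstack([a,np.hstack([t,e,np.zeros((240,106,3),np.uint8)])]))
print(bot.get_obs()["contact_force"])
```

```text
[ 0.57287607  0.47513004 -0.11225921]
```

View pics/end.png

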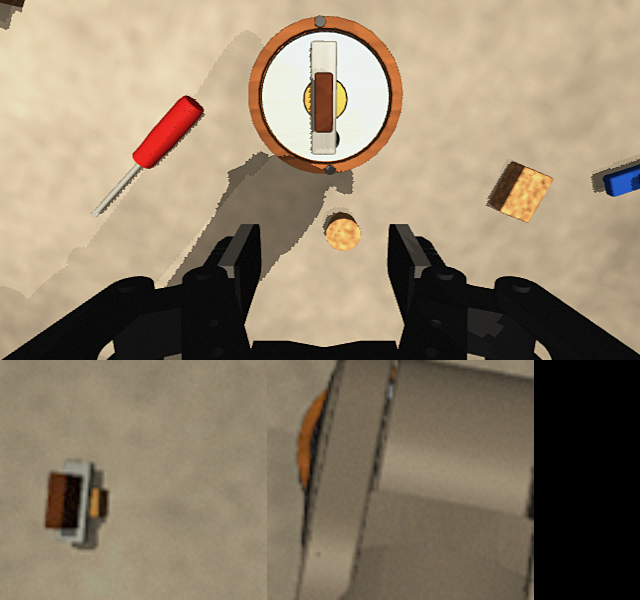

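The end picture shows the wrench standing flat and upright in the ring. Its bar, from (323,42) to (323,153), lies along the screw line from (320,21) to (330,170). The small wrench has not moved and nothing touches the robot, so I'll hand in.

```bash
python3 -c "
from station import bot; print(bot.hand_in()); print(bot.get_obs()['t'])"
```

```text
the job is handed in; nothing more can be done
None
the job is handed in; nothing more can be done
```

I seated the larger grey wrench in the ring and turned the ring clockwise to its stop. I then let go, left the wrench standing there, and handed the job in at about 13 s; no verdict was reported.

- **Pins:** before the turn, both pins were about 11.7 mm deep, judged from the tool height, and the tool felt no upward push.
- **Turn:** the moment stayed at 0.1 N m or so while the ring turned, then jumped to 1.3 N m at the stop. That came where I had worked out it should, and the visible hole edge was in line with a screw head.
- **Release:** I backed off 8° inside the pins' slack to unload them, opened the fingers and rose clear. The contact force was then about zero.
- **Last picture:** the wrench stands upright and flat on the ring, its bar about 4° off the screw line. The smaller wrench looks unmoved.

No check failed. I judged the final pin depth and the wrench's centring by eye from that last wrist picture, because the arm hid the ring from the top camera.

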